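# Emboss a coaster under the press's spring clip

### The job

Emboss the cork coaster lying in the nest of the small hand press: take the spring clip by its finger knob, lift it just clear, swing it round its pivot screw over the coaster's open front edge, let it down gently until it rests on the coaster and only then let go, so that it holds by its own spring. Push the press lever fully down and let it come all the way back up; then lift the clip off the coaster without dragging it, swing it back out to its stop so that the way out to the front is clear, let it down and let go, leaving the coaster seated in its nest. The clip bends if it is lifted high and the cork dents if the clip is forced against it, so work the clip by feel, and disturb nothing else on the bar.

Things in the scene. Friction and masses are not known exactly. Their poses are not given: they have to be found in the camera images.
- press: Black bench arbor press, fixed, 280 mm tall. Origin on the bar top below the ram's centre; x points from its open front (robot side) to its column, y left seen from the front. Steel bed plate x -135..80, y -160..75 mm, upper face z = 34 mm. Column x 80..140, |y| < 23 mm; head x -29..103, |y| < 22, z 176..262 mm.
- nest (a point): Centre of the coaster's nest, on the bed (z = 34 mm) below the ram's round die (44 mm across, 18 mm above the bed when up). Back fence at 50 mm behind it, side guides 51 mm to each side, all 4 mm high; open to the front.
- pivot (a point): Top of the slotted pivot screw of the spring clip (15 mm across, on a pillar), 31 to 34 mm above the bed (the pillar's height is set by hand and differs), at x = -38, y = -124 mm in the press's frame. The clip swings about the vertical axis through it, with slight friction (about 0.7 N at the knob).
- clip: Steel spring clip: strip 10 mm wide running 100 mm from the pivot along its own x axis, level for 62 mm, then cranked down to a foot; origin on the pivot axis, 7.5 mm below the screw's top. Swings between stops at 150 deg (foot out beside the way to the nest; counter-clockwise from the press's x axis) and 81 deg; starts 0 to 11 deg off the outer stop. At 90 deg the foot is 12 mm in from the coaster's front edge.
- foot (a point): Underside of the clip's foot (a 16 mm long, 8 mm thick roller), 90 mm from the pivot axis. Down at rest it is 0.5 to 3.5 mm above the bed, too low to pass the coaster's edge, on which it jams. On the coaster it presses with 2 to 3 N. Raised more than 15 mm above the bed it bends the spring for good.
- knob (a point): Centre of the clip's finger knob: a steel ball, 16 mm across, standing on the strip 45 mm from the pivot axis, centre 3.5 mm above the screw's top with the clip down (strip 10 to 12 mm below the centre). The clip bends up as a leaf spring: lifting here takes 1.6 N to start plus 1.75 N per mm (13 N is too much); the foot rises twice as far as the knob.
- coaster: Square cork coaster, 100 x 100 x 6 mm, 30 g, lying loose in the nest, within 3 mm of the back fence. Origin at the centre of its underside. It dents if the clip bears on it or hits it with more than about 8 N.
- pinion (a point): Point on the lever's level turning axis (along the press's y axis), in the plane in which the lever swings: x = 24, y = 50, z = 219 mm in the press's frame.
- ball (a point): Centre of the black ball knob (32 mm across) at the end of the lever, 150 mm from pinion. At rest the lever points to the front and 40 deg up; it is pushed down.
- lever (a joint): Angle of the press lever in rad: 0 at rest (up), 0.96 fully down on its stop, with the die on the coaster. A return spring pushes back with 3 to 8 N at the ball and brings it up by itself within about a second.
- jigger: Steel double jigger, 48 mm across, 100 mm tall. A bystander; origin at the centre of its underside.
- tin: Steel shaker tin, 90 mm across, 135 mm tall. A bystander; origin at the centre of its underside.
- bottle: Full green bottle with a steel pourer, 74 mm across, 335 mm tall. A bystander; origin at the centre of its underside.

How it is judged:
On the way, in this order (a step that is already met when the one before it is completed fails the run):
1. the clip is let down onto the coaster while still held, its foot at least 6 mm in from the front edge (x of foot in the frame of press above -0.044 m and contact force between clip and coaster above 1 N and contact force between the fingers and clip above 1 N), for 0.15 s.
2. the clip is let go and holds the coaster by its own spring (x of foot in the frame of press above -0.044 m and contact force between clip and coaster above 1 N and value of joint lever below 0.08 rad and contact force between the fingers and clip below 0.2 N), for 0.3 s.
3. the lever is pushed fully down (past 0.9 rad) with the clip on the coaster (value of joint lever above 0.9 rad and contact force between clip and coaster above 1 N), for 0.1 s.
4. the lever is back up (under 0.08 rad), the clip still on the coaster (value of joint lever below 0.08 rad and contact force between clip and coaster above 1 N and x of foot in the frame of press above -0.044 m), for 0.1 s.
5. the clip is lifted off the coaster before it is swung away (x of foot in the frame of press above -0.044 m and z of foot in the frame of press above 0.0408 m and contact force between clip and coaster below 0.3 N), for 0.05 s.
At the end, for the whole second after the job is handed in: Clip swung out (foot 60 mm or more to the right of the press's middle line, within 15 deg of its outer stop) and down (foot under 5.5 mm above the bed), lever up (under 0.08 rad), coaster flat in its nest, at most 3 mm forward of the nest's centre; all released and still (y of foot in the frame of press below -0.06 m and z of foot in the frame of press below 0.0395 m and value of joint lever below 0.08 rad and x of coaster in the frame of press between -0.003 and 0.002 m and z of coaster in the frame of press below 0.036 m and angle between the x axis of coaster and the x axis of press, either way round below 0.1 rad and linear speed of clip below 0.02 m/s and linear speed of coaster below 0.01 m/s); the robot touches nothing.
It fails at once if the clip bears on or hits the coaster with more than 8 N (dents the cork) (contact force between clip and coaster above 8 N).
It fails at once if the clip's foot is raised more than 15 mm above the bed (bends the spring) (z of foot in the frame of press above 0.049 m).
It fails at once if the coaster is shifted more than 6 mm forward in the nest or lifted by 3 mm (x of coaster in the frame of press below -0.006 m or z of coaster in the frame of press above 0.037 m).
It fails at once if the lever is worked (past 0.4 rad) with the clip off the coaster (value of joint lever above 0.4 rad and contact force between clip and coaster below 0.3 N).
It fails at once if a bystander is moved by more than 20 mm (distance of any of jigger, tin, bottle from where it was at the start of the episode above 0.02 m).
It also fails if it takes over 72 s, if anything falls off the work surface, if the arm or the gripper's body presses on something with over 40 N, if the wrist force passes 120 N, or if a joint passes its speed limit or range.

### The arm

A 7-joint arm with a two-finger parallel gripper is mounted at the origin on the work surface. World frame = base frame: x ahead of the robot, y to its left, z up, the work surface at z = 0. Lengths are in m, angles in rad, forces in N, time in s.
With the tool pointing down it reaches from about 0.35 to 0.9 m from the base axis. Payload 8.1 kg.
Tool frame: the origin (TCP) lies at the very end of the fingers, on their centre line; the grasp point (between the pads) lies arm.hold_point_z behind it (arm.hold_point_z is the distance from the TCP to the grasp point, in m); z points along the fingers, y is the line along which they close (so a half turn about z gives the same grasp; the last joint's range is limited). The gripper opens to 92 mm and grips with 3 to 60 N. Pads are 19 mm wide; open, the fingers measure 130 mm over their backs; the gripper's body (75 mm by 190 mm) begins 47 mm behind the grasp point.
Start: joints at [-1.231, 0.434, 0.025, 1.573, -0.012, 1.134, -0.075], TCP at [0.268, 0.565, 0.227] pointing down, gripper open.
Joint ranges: [-2.62, 2.62], [-0.44, 2.09], [-1.27, 1.32], [0.08, 2.57], [-1.32, 4.46], [0.12, 2], [-2.74, 2.74]. Speed limits (rad/s): [2.22, 2.22, 3.01, 3.01, 3.14, 3.14, 3.14].

### API

Orientations are given as a rotation vector (axis times angle).
In Python, from cell import arm, vision, job, cut_out gives the robot as it stands. The module is installed in compiled form; this text tells all that it offers.
- The arm moves only by the tool play_rows, never from a script. Its argument "increments" is text: rows parted by semicolons, each of 5 numbers parted by spaces: the shift along the tool's x, y, z in cm, then the turn about the tool's z in degrees, then the opening, from -1 (shut) to 1 (fully open), so that 0 is half open. A call has 1 to 5 rows; each row shifts and turns the commanded pose from where the row before left it, along the tool's axes as they then stand; what a row does not reach is not made up. A row lasts 1/12 s, in which the tool goes at most 41.7 mm and 7.16 degrees, less where a joint would pass 70% of its speed; a pose out of reach is approached as far as the arm can. A call is refused whole if a number of a shift passes 4.17 or a number of a turn 7.16, either way. A call with a gripper value outside its range is refused whole. The fingers move at their own pace and stop on an object; "grip_force" is the grip in N (left out, the last holds). Time passes only in rows, so rows that do not move let the fingers close. It gives the time, the measured TCP pose, the force, the opening and the grip force at its end, in the units of the state.
- arm.observe(): the state, without advancing time (a new reading comes with each control period).
- vision.get_image(name): name is "scene" or "top" or "wrist"; returns a dict with "frame" (420x560x3 uint8, red, green, blue), "z_map" (420x560 float32, m along the optical axis (not along the pixel's ray), 0 where there is no reading), "mtx" (3x3 intrinsics, pixels), "cam_to_world" (4x4, takes a point from camera to world coordinates). Camera axes: x right, y up, looking along -z (the intrinsics and any distortion apply to the point x, -y, -z); pixel columns grow to the right and rows downward; lengths in m; the calibration is good to about 2 mm. The wrist camera is an equidistant fisheye: a pixel r from the principal point sees the ray r / f radians off the axis. A picture is of the moment at which its call begins.
- job.sign_off(): hands the job in; it is judged then, once.
Trained networks look in a picture, given as the dict that the camera call returned (one of the last four; its "shot" number tells which), for a name from the list of things; names that differ only in an ending like _2 or _b are one class to them, and where a whole thing is asked for, a point or a joint stands for the part that bears it (a point fixed in the world has none). Each returns a list of dicts, best first, with "confidence" (0 to 1); they miss things now and then, are a little off and sometimes report something else, mostly with a low value. They report only what shows in the picture. A call takes as long as a camera call.
- cut_out(query, picture): "mask" (420x560 bool, what is visible of it) and "point" ([row, column] in pixels, amid what is visible of it).
The state is a dict: "clock": time; "joints": joint angles; "dq": joint speeds; "joint_efforts": joint torques, N m; "position": TCP position; "ee_rot": TCP orientation; "force": force on the tool from outside, world axes, zero at the start; "ft_torque": the same for the moment, N m; "width": opening from 0.0 (shut) to 1.0 (fully open); "gripper_force": force on a finger pad.
Only numpy, scipy, OpenCV 4.12 (cv2) and the standard library are available. Lean on these libraries where they do the work, as an engineer would, in place of code of your own. Each camera call takes 0.05 s, during which the arm holds its last target. There are 200 camera calls.

## Working session

There is one attempt and no reset: what is moved stays moved. The work goes in short steps, Python scripts to look and compute and a tool call to move; the robot and the scene stay as the last step left them, time stands still between calls to the robot, and variables do not carry over. Pictures are saved under pics/ and viewed, at most 10 in all, crops included, and the job is handed in when it is done.

Besides the shell and the picture viewer there is one more tool, called after ">>>" as name(argument=value, ...), one argument or row to a line, values as JSON. play_rows: Moves the arm, as the interface text tells. Its arguments: {"type":"object","properties":{"increments":{"type":"string"},"grip_force":{"type":"number"}},"required":["increments"]}

```bash
mkdir -p pics; cat > h.py <<'E'
import numpy as np, cv2
from cell import arm, vision, job, cut_out
from scipy.spatial.transform import Rotation as R
def cloud(p):
    z=p["z_map"]; K=p["mtx"]; v,u=np.mgrid[:z.shape[0],:z.shape[1]]
    X=(u-K[0,2])/K[0,0]*z; Y=(v-K[1,2])/K[1,1]*z
    P=np.stack([X,-Y,-z],-1)
    T=p["cam_to_world"]; return P@T[:3,:3].T+T[:3,3]
def save(p,n): cv2.imwrite("pics/"+n,cv2.cvtColor(p["frame"],cv2.COLOR_RGB2BGR))
E
python3 - <<'E'
from h import *
s=arm.observe(); print(s, arm.hold_point_z)
ims=[]
for n in ["scene","top"]:
    p=vision.get_image(n); save(p,n+"0.png"); W=cloud(p); print(n,p["cam_to_world"].round(3).tolist(),p["mtx"].round(1).tolist())
    np.savez(n+"0.npz",W=W,f=p["frame"])
    for q in ["press","clip","knob","foot","pivot","coaster","ball","jigger","tin","bottle"]:
        for d in cut_out(q,p)[:2]:
            m=d["mask"]&(p["z_map"]>0)
            print(q,round(d["confidence"],2),np.round(d["point"]).tolist(),m.sum(),np.median(W[m],0).round(3) if m.any() else None, W[m].min(0).round(3) if m.any() else '',W[m].max(0).round(3) if m.any() else '')
E
```

```text
{'clock': 0.0, 'joints': array([-1.23060558,  0.43522334,  0.02499111,  1.57407942, -0.01161137,
        1.13399582, -0.07508881]), 'dq': array([ 0.00136821,  0.00088703, -0.00023994, -0.00090464,  0.00026463,
        0.00103458, -0.00043813]), 'joint_efforts': array([-3.73421528e-06, -6.67860532e+01,  9.85428281e-01, -3.14449847e+01,
       -6.04073494e-02,  4.30271379e-02,  1.64931871e-04]), 'position': array([0.26763137, 0.56424393, 0.2259518 ]), 'ee_rot': array([-6.89942722e-01, -3.06468365e+00,  2.42998263e-03]), 'force': array([-0.40249807, -0.58644954,  0.21378823]), 'ft_torque': array([-0.00088894, -0.00055239,  0.03005048]), 'gripper_force': 0.0, 'width': 0.9995280756544519} 0.0188
scene [[-0.081, -0.59, 0.804, 1.437], [0.997, -0.048, 0.065, 0.041], [0.001, 0.806, 0.591, 0.86], [0.0, 0.0, 0.0, 1.0]] [[459.9, 0.0, 278.3], [0.0, 459.9, 208.4], [0.0, 0.0, 1.0]]
press 0.86 [268.0, 284.0] 8383 [ 0.651 -0.006  0.038] [ 0.064 -0.195 -0.004] [0.754 0.077 0.334]
press 0.41 [276.0, 272.0] 459 [ 0.606 -0.039  0.041] [ 0.537 -0.065  0.032] [0.656 0.047 0.07 ]
clip 0.62 [245.0, 250.0] 71
[... 1466 characters left out ...]
6  0.035] [ 0.59  -0.098  0.078]
coaster 0.93 [199.0, 275.0] 642 [ 0.582 -0.007  0.04 ] [ 0.544 -0.06   0.033] [0.649 0.045 0.223]
coaster 0.21 [222.0, 411.0] 1070 [ 0.49  -0.404  0.073] [ 0.444 -0.427 -0.002] [ 0.531 -0.339  0.139]
ball 0.9 [195.0, 254.0] 511 [0.565 0.038 0.261] [ 0.484  0.014 -0.006] [0.703 0.08  0.335]
ball 0.2 [246.0, 143.0] 357 [0.441 0.37  0.076] [ 0.419  0.347 -0.001] [0.464 0.394 0.104]
jigger 0.6 [244.0, 140.0] 345 [0.44  0.371 0.076] [ 0.419  0.347 -0.001] [0.464 0.394 0.104]
tin 0.76 [221.0, 414.0] 1160 [ 0.491 -0.403  0.073] [ 0.444 -0.47  -0.004] [ 0.553 -0.339  0.139]
bottle 0.91 [198.0, 127.0] 1343 [0.564 0.382 0.179] [ 0.536  0.36  -0.002] [0.64  0.564 0.34 ]
```

```bash
python3 - <<'E'
from h import *
for n in ["top","scene"]:
    d=np.load(n+"0.npz");W=d["W"]
    m=(abs(W[...,2]-.036)<.006)&(W[...,0]>.4)&(W[...,0]<.8)&(abs(W[...,1]+.03)<.2)
    m=cv2.morphologyEx(m.astype(np.uint8),cv2.MORPH_OPEN,np.ones((3,3)))>0
    P=W[m][:,:2]
    r=cv2.minAreaRect((P*1000).astype(np.float32));print(n,r,cv2.boxPoints(r).round())
    # head
    m=(abs(W[...,2]-.262)<.006)&(W[...,0]>.4)&(W[...,0]<.9)&(abs(W[...,1]+.03)<.2)
    if m.sum()>5: print("head",cv2.boxPoints(cv2.minAreaRect((W[m][:,:2]*1000).astype(np.float32))).round())
    # knob-high points
    m=(W[...,2]>.055)&(W[...,2]<.09)&(W[...,0]>.42)&(W[...,0]<.66)&(W[...,1]<-.06)&(W[...,1]>-.2)
    v,u=np.where(m)
    print([(int(b),int(a),*(W[a,b]*1000).round().astype(int).tolist()) for a,b in zip(v,u)][::2])
a=cv2.imread("pics/top0.png")[140:260,200:360];b=cv2.imread("pics/scene0.png")[120:330,180:360]
a=cv2.resize(a,None,fx=2.5,fy=2.5,interpolation=cv2.INTER_CUBIC);b=cv2.resize(b,None,fx=2.2,fy=2.2,interpolation=cv2.INTER_CUBIC)
H=max(a.shape[0],b.shape[0]);pad=lambda i:cv2.copyMakeBorder(i,0,H-i.shape[0],0,0,cv2.BORDER_CONSTANT)
cv2.imwrite("pics/c0.png",np.hstack([pad(a),pad(b)]))
E
```

```text
top ((577.2018432617188, -52.1173095703125), (215.71597290039062, 235.3315887451172), 9.55898666381836) [[ 451.   46.]
 [ 490. -186.]
 [ 703. -150.]
 [ 664.   82.]]
head [[560.  45.]
 [572. -32.]
 [739.  -6.]
 [727.  71.]]
[(316, 192, 590, -130, 60), (318, 192, 590, -136, 59), (315, 193, 587, -127, 58), (317, 193, 584, -132, 70), (319, 193, 585, -138, 66), (315, 194, 584, -127, 58), (317, 194, 582, -132, 69), (319, 194, 582, -138, 66), (321, 194, 583, -144, 59), (315, 195, 581, -127, 58), (317, 195, 580, -132, 65), (319, 195, 580, -138, 64), (321, 195, 581, -144, 56), (315, 196, 577, -126, 62), (317, 196, 576, -132, 67), (319, 196, 576, -137, 67), (321, 196, 577, -144, 59), (316, 197, 575, -129, 59), (318, 197, 573, -134, 65), (320, 197, 574, -141, 61), (316, 198, 572, -129, 60), (318, 198, 571, -135, 61), (320, 198, 571, -140, 62), (316, 199, 569, -129, 61), (318, 199, 569, -135, 59), (315, 200, 566, -126, 60), (317, 200, 566, -132, 58), (315, 201, 563, -126, 58), (317, 201, 563, -132, 60), (316, 202, 560, -128, 62), (314, 203, 557, -123, 61), (316, 203, 556, -128, 64), (314, 204, 5
[... 1997 characters left out ...]
242, 256, 562, -124, 59), (235, 257, 579, -139, 69), (237, 257, 576, -134, 67), (239, 257, 575, -129, 66), (241, 257, 570, -125, 62), (235, 258, 580, -139, 67), (237, 258, 585, -132, 72), (239, 258, 584, -127, 71), (233, 259, 577, -144, 60), (235, 259, 583, -138, 66), (237, 259, 584, -133, 67), (239, 259, 581, -128, 65), (233, 260, 581, -144, 60), (235, 260, 590, -137, 69), (237, 260, 586, -132, 66), (239, 260, 583, -128, 64), (233, 261, 584, -143, 60), (235, 261, 586, -138, 62), (237, 261, 585, -133, 61), (239, 261, 586, -128, 62), (233, 262, 589, -143, 61), (235, 262, 591, -137, 63), (237, 262, 591, -132, 64), (239, 262, 592, -127, 65), (236, 263, 587, -136, 56), (238, 263, 586, -130, 56)]
```

View pics/c0.png

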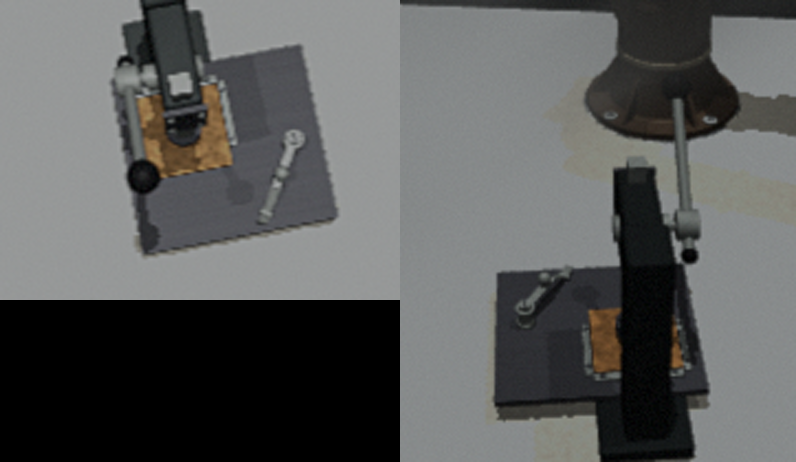

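Top view: clip's pivot sits at about (293,137) and its foot at about (265,217) in the crop, so the clip is near its outer stop. Press yaw is about 9.5°, origin about (0.597, -0.006). I'm setting off on a clear path toward the clip.

>>> play_rows(
  increments="-1.85 -2.8 0 0 0; -1.85 -2.8 0 0 0; -1.85 -2.8 0 0 0; -1.85 -2.8 0 0 0; -1.85 -2.8 0 0 0",
  grip_force=20,
)

```text
clock: 1.52
position: [0.2914, 0.397, 0.2267]
ee_rot: [0.69, 3.065, 0.0]
force: [-0.4, 0.1, 0.8]
width: 0.685
gripper_force: 0.0
```

>>> play_rows(
  increments="-1.85 -2.8 0 0 0; -1.85 -2.8 0 0 0; -1.85 -2.8 0 0 0; -1.85 -2.8 0 0 0; -1.85 -2.8 0 0 0",
)

```text
clock: 1.93
position: [0.315, 0.2309, 0.2269]
ee_rot: [0.69, 3.065, 0.001]
force: [0.5, -0.2, 0.2]
width: 0.505
gripper_force: 0.0
```

>>> play_rows(
  increments="-1.85 -2.8 0 0 0; -1.85 -2.8 0 0 0; -1.85 -2.8 0 0 0; -1.85 -2.8 0 0 0; -1.85 -2.8 0 0 0",
)

```text
clock: 2.35
position: [0.3385, 0.0648, 0.227]
ee_rot: [0.69, 3.064, 0.002]
force: [1.4, 1.7, -0.0]
width: 0.501
gripper_force: 0.0
```

>>> play_rows(
  increments="-1.85 -2.8 0 0 0; -1.85 -2.8 0 0 0; -1.85 -2.8 0 0 0; -1.85 -2.8 0 0 0; -1.85 -2.8 0 0 0",
)

```text
clock: 2.77
position: [0.3621, -0.1015, 0.2271]
ee_rot: [0.69, 3.064, 0.001]
force: [1.6, 0.4, -0.6]
width: 0.502
gripper_force: 0.0
```

>>> play_rows(
  increments="-3.32 1.23 1.4 0 0; -3.32 1.23 1.4 0 0; -3.32 1.23 1.4 0 0; -3.32 1.23 1.4 0 0; -3.32 1.23 1.4 0 0",
)

```text
clock: 3.18
position: [0.5403, -0.1154, 0.1556]
ee_rot: [-0.689, -3.065, -0.0]
force: [-0.9, -0.3, 1.0]
width: 0.501
gripper_force: 0.0
```

>>> play_rows(
  increments="0 0 0.4 0 0; 0 0 0 0 0",
)

```text
clock: 3.35
position: [0.5388, -0.1164, 0.1508]
ee_rot: [-0.691, -3.062, 0.004]
force: [-0.1, 0.8, 0.7]
width: 0.499
gripper_force: 0.0
```

```bash
python3 - <<'E'
from h import *
s=arm.observe(); print(s["position"],s["ee_rot"],s["force"])
p=vision.get_image("wrist"); print(p["mtx"].tolist(),p["cam_to_world"].round(4).tolist())
np.savez("w1.npz",**{k:p[k] for k in ["frame","z_map","mtx","cam_to_world"]})
for q in ["knob","clip","pivot","foot"]:
    for d in cut_out(q,p)[:2]: print(q,d["confidence"],d["point"],d["mask"].sum())
save(p,"w1.png")
E
```

```text
[ 0.53882642 -0.11641176  0.15077143] [-0.69063643 -3.06223492  0.00408587] [-0.08655175  0.7523916   0.74553367]
[[325.19226210127806, 0.0, 281.19960095255675], [0.0, 325.19226210127806, 209.3446129658111], [0.0, 0.0, 1.0]] [[0.4287, -0.8754, -0.2235, 0.4785], [0.9034, 0.4145, 0.1094, -0.0875], [-0.0031, -0.2488, 0.9685, 0.3081], [0.0, 0.0, 0.0, 1.0]]
knob 0.56 [199.5, 278.8] 1662
clip 0.95 [198.9, 281.5] 1636
clip 0.51 [206.6, 281.8] 1786
pivot 0.82 [209.5, 279.4] 1978
foot 0.89 [201.6, 280.2] 1527
```

View pics/w1.png

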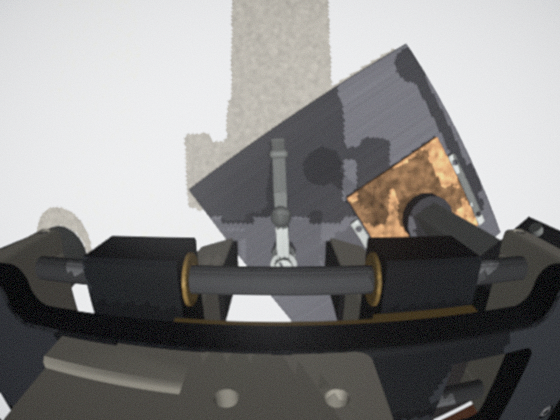

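```bash
cat >> h.py <<'E'
def fray(p,u,v):
    K=p["mtx"]; d=np.array([u-K[0,2],v-K[1,2]]); r=np.hypot(*d); th=r/K[0,0]
    c=np.array([*(d/max(r,1e-9)*np.sin(th)),np.cos(th)]); c=c*[1,-1,-1]
    return p["cam_to_world"][:3,:3]@c, p["cam_to_world"][:3,3]
def fhit(p,u,v,z):
    d,o=fray(p,u,v); return o+d*(z-o[2])/d[2]
E
python3 - <<'E'
from h import *
p=dict(np.load("w1.npz"));
im=cv2.cvtColor(p["frame"],cv2.COLOR_RGB2BGR)[125:285,235:325]
cv2.imwrite("pics/w1c.png",cv2.resize(im,None,fx=3.6,fy=3.6,interpolation=cv2.INTER_CUBIC))
for n,u,v,z in [("knob",281,214,.070),("piv",283,264,.066),("foot",279,150,.046)]: print(n,fhit(p,u,v,z).round(4))
def dep(u,v):
    d,o=fray(p,u,v);ax=-p["cam_to_world"][:3,2];z=p["z_map"][v,u];return (o+d*z/(d@ax)).round(4)
for v in range(140,272,3): print(v,[dep(u,v)[2] for u in (275,278,281,284,287)],dep(281,v)[:2])
E
```

```text
knob [ 0.5367 -0.1161  0.07  ]
piv [ 0.5764 -0.1331  0.066 ]
foot [ 0.4938 -0.0976  0.046 ]
140 [np.float64(0.0453), np.float64(0.0479), np.float64(0.0464), np.float64(0.0336), np.float64(0.0335)] [ 0.4871 -0.0926]
143 [np.float64(0.0462), np.float64(0.0444), np.float64(0.0456), np.float64(0.0457), np.float64(0.0334)] [ 0.4893 -0.0937]
146 [np.float64(0.0421), np.float64(0.043), np.float64(0.0437), np.float64(0.0432), np.float64(0.0319)] [ 0.4916 -0.0948]
149 [np.float64(0.0415), np.float64(0.0409), np.float64(0.0418), np.float64(0.0414), np.float64(0.0329)] [ 0.494  -0.0959]
152 [np.float64(0.0418), np.float64(0.0423), np.float64(0.043), np.float64(0.0435), np.float64(0.0417)] [ 0.4961 -0.0969]
155 [np.float64(0.043), np.float64(0.0425), np.float64(0.0433), np.float64(0.0443), np.float64(0.0414)] [ 0.4983 -0.098 ]
158 [np.float64(0.0415), np.float64(0.0421), np.float64(0.0411), np.float64(0.0402), np.float64(0.0327)] [ 0.5007 -0.0991]
161 [np.float64(0.0433), np.float64(0.0421), np.float64(0.043), np.float64(0.0431), np.float64(0.0337)] [ 0.5028 -0.1001]
164 [np.float64(0.0455), np.
[... 3677 characters left out ...]
t64(0.059), np.float64(0.059), np.float64(0.0603), np.float64(0.0593)] [ 0.5703 -0.1321]
257 [np.float64(0.0601), np.float64(0.0597), np.float64(0.0594), np.float64(0.0597), np.float64(0.0602)] [ 0.5726 -0.1331]
260 [np.float64(0.0589), np.float64(0.0642), np.float64(0.0649), np.float64(0.0652), np.float64(0.0658)] [ 0.5729 -0.1333]
263 [np.float64(0.0591), np.float64(0.0659), np.float64(0.0666), np.float64(0.3081), np.float64(0.0652)] [ 0.5746 -0.1341]
266 [np.float64(0.2293), np.float64(0.2287), np.float64(0.2287), np.float64(0.2278), np.float64(0.2285)] [ 0.5109 -0.1032]
269 [np.float64(0.2312), np.float64(0.23), np.float64(0.231), np.float64(0.2292), np.float64(0.2297)] [ 0.5107 -0.1031]
```

View pics/w1c.png

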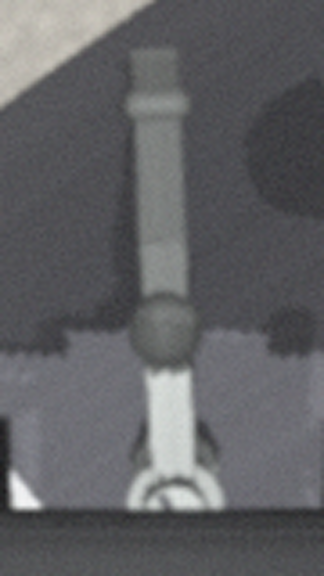

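The picture shows the knob at (280,216), the foot at about (279,154) and the pivot at about (283,265). That puts the knob at (0.5377, -0.1163, 0.069) and the strip at 157.2° in world.

>>> play_rows(
  increments="0.1 -0.04 0 -2.6 0; 0 0 2.5 0 0; 0 0 2.5 0 0; 0 0 2.5 0 0; 0 0 1.4 0 0",
)

```text
clock: 4.02
position: [0.5364, -0.1144, 0.0626]
ee_rot: [-0.619, -3.079, -0.001]
force: [-0.5, 0.5, 0.3]
width: 0.501
gripper_force: 0.0
```

>>> play_rows(
  increments="0 0 0.8 0 0; 0 0 0.2 0 0; 0 0 0 0 0; 0 0 0 0 0",
)

```text
clock: 4.35
position: [0.5381, -0.1154, 0.0549]
ee_rot: [0.62, 3.078, 0.001]
force: [-0.1, -0.9, -0.1]
width: 0.498
gripper_force: 0.0
```

>>> play_rows(
  increments="0 0 0 0 -0.3; 0 0 0 0 -0.5; 0 0 0 0 -0.7; 0 0 0 0 -0.7; 0 0 0 0 -1",
  grip_force=15,
)

```text
clock: 4.77
position: [0.5375, -0.1153, 0.0539]
ee_rot: [0.62, 3.079, 0.0]
force: [0.7, -0.4, 0.2]
width: 0.187
gripper_force: 0.4
```

>>> play_rows(
  increments="0 0 0 0 -1; 0 0 0 0 -1; 0 0 0 0 -1",
)

```text
clock: 5.02
position: [0.5374, -0.1154, 0.0538]
ee_rot: [-0.62, -3.08, 0.0]
force: [-1.0, -0.1, 1.7]
width: 0.157
gripper_force: 15.0
```

>>> play_rows(
  increments="0 0 0 0 -0.3; 0 0 0 0 -0.3; 0 0 0.15 0 -0.3; 0 0 0.15 0 -0.3; 0 0 0 0 -0.3",
)

```text
clock: 5.43
position: [0.5372, -0.1152, 0.0503]
ee_rot: [-0.62, -3.079, -0.0]
force: [0.4, -0.0, 0.4]
width: 0.35
gripper_force: 0.0
```

>>> play_rows(
  increments="0 0 0 0 -0.7; 0 0 0 0 -1; 0 0 0 0 -1; 0 0 0 0 -1; 0 0 0 0 -1",
  grip_force=20,
)

```text
clock: 5.85
position: [0.5374, -0.1153, 0.0507]
ee_rot: [0.62, 3.08, 0.0]
force: [0.1, -0.3, 0.5]
width: 0.152
gripper_force: 20.0
```

```bash
python3 -c "
from h import *
s=arm.observe(); print(s['position'],s['ee_rot'],s['force'],s['width']*92,s['gripper_force'],s['joints'])"
```

```text
[ 0.53742357 -0.11533185  0.05074931] [6.20289525e-01 3.07968622e+00 2.05865465e-05] [ 0.0762655  -0.32050472  0.53162672] 13.985853976163801 19.999961256980896 [-0.24607915  0.56731042  0.50812798  1.97135602 -0.41497659  0.70564112
  1.68984577]
```

>>> play_rows(
  increments="0 0 -0.1 0 -1; 0 0 -0.1 0 -1; 0 0 0 0 -1; 0 0 0 0 -1",
)

```text
clock: 6.18
position: [0.5378, -0.1155, 0.0527]
ee_rot: [0.62, 3.079, -0.0]
force: [4.0, -2.1, -6.3]
width: 0.153
gripper_force: 20.0
```

```bash
python3 -c "
from h import *
s=arm.observe(); print(s['position'],s['ee_rot'],s['force'],s['width']*92)"
```

```text
[ 0.53776928 -0.11551063  0.0526928 ] [ 6.20153455e-01  3.07906835e+00 -4.77613378e-04] [ 4.00101449 -2.10671876 -6.30030214] 14.070152162175965
```

>>> play_rows(
  increments="-0.05 0 -0.1 0 -1; 0 0 -0.05 0 -1; 0 0 0 0 -1; 0 0 0 0 -1",
  grip_force=25,
)

```text
clock: 6.52
position: [0.5381, -0.1157, 0.0541]
ee_rot: [0.62, 3.079, -0.0]
force: [5.3, -2.3, -9.1]
width: 0.153
gripper_force: 25.0
```

>>> play_rows(
  increments="0 0 0 0 -1",
)

```text
clock: 6.6
position: [0.5381, -0.1156, 0.0541]
ee_rot: [0.62, 3.079, -0.0]
force: [5.2, -2.8, -9.0]
width: 0.152
gripper_force: 25.0
```

>>> play_rows(
  increments="0 0 0 0 -1",
)

```text
clock: 6.68
position: [0.5381, -0.1156, 0.0541]
ee_rot: [0.62, 3.079, -0.0]
force: [5.4, -2.3, -9.9]
width: 0.153
gripper_force: 25.0
```

```bash
cat > foot.py <<'E'
from h import *
import sys
def dep(p):
    v,u=np.mgrid[:420,:560];K=p["mtx"];dx=u-K[0,2];dy=v-K[1,2];r=np.hypot(dx,dy)+1e-9;t=r/K[0,0]
    c=np.stack([dx/r*np.tan(t),-dy/r*np.tan(t),-np.ones_like(t)],-1)*p["z_map"][...,None]
    return c@p["cam_to_world"][:3,:3].T+p["cam_to_world"][:3,3]
def prof(p,name):
    W=dep(p); piv=np.array([.5792,-.1337]); d=W[...,:2]-piv; rr=np.hypot(d[...,0],d[...,1]); a=np.degrees(np.arctan2(d[...,1],d[...,0]))%360
    ok=(p["z_map"]>0)&(W[...,2]<.1)
    bed=ok&(abs(a-130)<20)&(rr<90)&(rr>40); print(name,"bed",np.median(W[bed][:,2]).round(4))
    tall=ok&(rr>75)&(rr<100)&(W[...,2]>.040)
    am=np.median(a[tall&(abs(a-float(sys.argv[1]))<15)]);print("ang",am)
    for lo in range(66,102,3):
        m=ok&(rr>=lo)&(rr<lo+3)&(abs((a-am)*rr/57.3)<3.5); print(lo,np.median(W[m][:,2]).round(4) if m.any() else None,m.sum(),end="; ")
    print()
if __name__=="__main__":
    prof(dict(np.load("w1.npz")),"before")
    p=vision.get_image("wrist"); prof(p,"now"); save(p,"w_%s.png"%sys.argv[1])
E
python3 foot.py 157
```

```text
before bed nan
ang nan
66 None 0; 69 None 0; 72 None 0; 75 None 0; 78 None 0; 81 None 0; 84 None 0; 87 None 0; 90 None 0; 93 None 0; 96 None 0; 99 None 0; 
now bed nan
ang nan
66 None 0; 69 None 0; 72 None 0; 75 None 0; 78 None 0; 81 None 0; 84 None 0; 87 None 0; 90 None 0; 93 None 0; 96 None 0; 99 None 0;
  return _methods._mean(a, axis=axis, dtype=dtype,
  ret = ret.dtype.type(ret / rcount)
```

```bash
sed -i 's/rr=np.hypot(d\[...,0\],d\[...,1\])/rr=1000*np.hypot(d[...,0],d[...,1])/' foot.py; python3 foot.py 157
```

```text
before bed 0.0332
ang 157.54199000347714
66 0.0543 37; 69 0.0522 33; 72 0.0503 35; 75 0.048 36; 78 0.0461 36; 81 0.0438 34; 84 0.0422 32; 87 0.0428 24; 90 0.0427 36; 93 0.0419 35; 96 0.0444 28; 99 0.0463 34; 
now bed 0.0333
ang 156.169659503478
66 0.0585 101; 69 0.0566 98; 72 0.0549 95; 75 0.053 98; 78 0.0512 87; 81 0.0495 94; 84 0.0474 83; 87 0.048 79; 90 0.0481 87; 93 0.0469 79; 96 0.0494 76; 99 0.0519 98;
```

>>> play_rows(
  increments="-0.05 0 -0.05 0 -1; -0.05 0 -0.05 0 -1; 0 0 -0.05 0 -1; 0 0 0 0 -1; 0 0 0 0 -1",
)

```text
clock: 7.2
position: [0.5385, -0.1158, 0.0555]
ee_rot: [-0.62, -3.079, 0.0]
force: [3.6, -2.3, -12.1]
width: 0.153
gripper_force: 25.0
```

```bash
python3 foot.py 157; python3 -c "
from h import *
s=arm.observe(); print(s['position'],s['ee_rot'],s['force'],s['ft_torque'],s['width']*92)"
```

```text
before bed 0.0332
ang 157.54199000347714
66 0.0543 37; 69 0.0522 33; 72 0.0503 35; 75 0.048 36; 78 0.0461 36; 81 0.0438 34; 84 0.0422 32; 87 0.0428 24; 90 0.0427 36; 93 0.0419 35; 96 0.0444 28; 99 0.0463 34; 
now bed 0.0333
ang 156.1820900594491
66 0.0603 95; 69 0.0587 98; 72 0.057 99; 75 0.0551 93; 78 0.0534 93; 81 0.0517 91; 84 0.05 91; 87 0.0503 70; 90 0.0509 83; 93 0.0495 84; 96 0.0518 84; 99 0.0549 88; 
[ 0.53854921 -0.11583174  0.05554923] [-6.20146319e-01 -3.07932156e+00  2.13420699e-05] [  3.43209848  -3.12569979 -11.59917223] [-0.32024438 -0.64846171 -0.06730242] 14.321059870126689
```

>>> play_rows(
  increments="-0.006 0.16 0 2 -1; -0.011 0.314 0 4 -1; -0.011 0.314 0 4 -1; -0.011 0.314 0 4 -1; 0 0 0 0 -1",
)

```text
clock: 7.67
position: [0.5445, -0.106, 0.0555]
ee_rot: [0.997, 2.979, -0.001]
force: [4.1, -2.2, -12.5]
width: 0.151
gripper_force: 25.0
```

>>> play_rows(
  increments="0 0 0 0 -1",
)

```text
clock: 7.75
position: [0.5443, -0.1063, 0.0556]
ee_rot: [0.991, 2.981, -0.001]
force: [4.0, -2.6, -12.4]
width: 0.153
gripper_force: 25.0
```

>>> play_rows(
  increments="-0.011 0.314 0 4 -1; -0.011 0.314 0 4 -1; -0.011 0.314 0 4 -1; -0.011 0.314 0 4 -1; -0.011 0.314 0 4 -1",
)

```text
clock: 8.17
position: [0.5556, -0.0961, 0.0557]
ee_rot: [1.498, 2.761, -0.001]
force: [4.3, -4.8, -12.1]
width: 0.148
gripper_force: 25.0
```

>>> play_rows(
  increments="0 0 0 0 -1; 0 0 0 0 -1",
)

```text
clock: 8.33
position: [0.5557, -0.096, 0.0556]
ee_rot: [1.493, 2.764, -0.001]
force: [4.6, -2.9, -12.2]
width: 0.155
gripper_force: 25.0
```

```bash
python3 foot.py 122
```

```text
before bed 0.0332
ang 107.1313734317659
66 0.0332 26; 69 0.0331 27; 72 0.0338 29; 75 0.0383 34; 78 0.0388 32; 81 0.0382 33; 84 0.0381 33; 87 0.0365 33; 90 0.0361 33; 93 0.0349 29; 96 0.0338 34; 99 0.0338 34; 
now bed 0.0338
ang 122.0463830092939
66 0.0603 97; 69 0.0587 95; 72 0.0568 95; 75 0.0551 91; 78 0.0534 89; 81 0.0515 93; 84 0.05 85; 87 0.0505 78; 90 0.0507 86; 93 0.0496 84; 96 0.0519 72; 99 0.0551 96;
```

View pics/w_122.png

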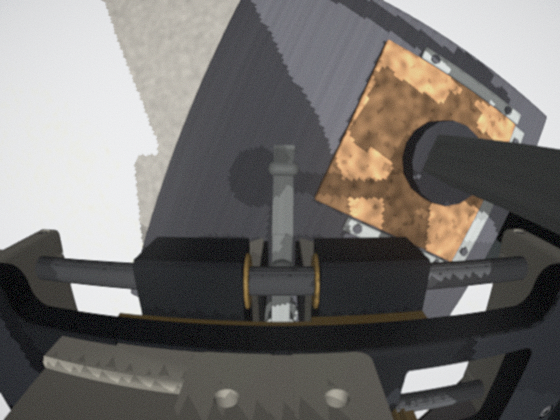

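The clip foot at (284,165) is clear above the bed, and the coaster's front edge is just to its right. I'm continuing the swing.

>>> play_rows(
  increments="-0.008 0.235 0 3 -1; -0.008 0.235 0 3 -1; -0.008 0.235 0 3 -1; -0.008 0.235 0 3 -1",
)

```text
clock: 8.72
position: [0.5638, -0.092, 0.0556]
ee_rot: [1.777, 2.591, -0.001]
force: [3.4, -4.5, -12.5]
width: 0.151
gripper_force: 25.0
```

>>> play_rows(
  increments="-0.008 0.235 0 3 -1; -0.008 0.235 0 3 -1; -0.008 0.235 0 3 -1; -0.008 0.235 0 3 -1",
)

```text
clock: 9.05
position: [0.5727, -0.0895, 0.0555]
ee_rot: [-2.038, -2.39, 0.001]
force: [1.8, -4.5, -12.2]
width: 0.152
gripper_force: 25.0
```

>>> play_rows(
  increments="0 0 0 0 -1; 0 0 0 0 -1",
)

```text
clock: 9.22
position: [0.5728, -0.0895, 0.0555]
ee_rot: [-2.035, -2.393, 0.001]
force: [3.6, -4.7, -12.3]
width: 0.151
gripper_force: 25.0
```

```bash
python3 foot.py 98|tail -3
```

```text
now bed 0.0333
ang 98.32836796311463
66 0.0601 96; 69 0.0583 97; 72 0.0565 93; 75 0.0547 96; 78 0.0531 86; 81 0.0515 94; 84 0.0496 87; 87 0.0502 72; 90 0.0506 84; 93 0.0493 80; 96 0.0516 80; 99 0.0546 94;
```

View pics/w_98.png

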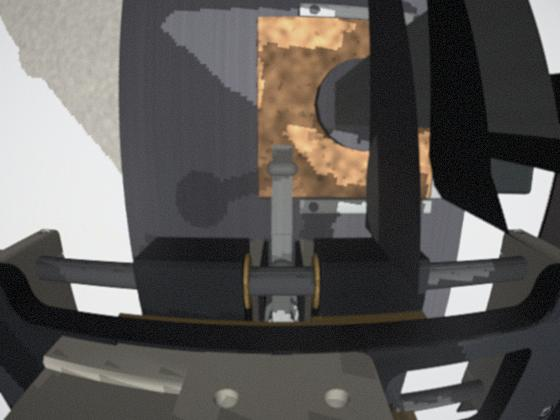

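>>> play_rows(
  increments="0 0 0.05 0 -1; 0 0 0.05 0 -1; 0 0 0.03 0 -1; 0 0 0 0 -1; 0 0 0 0 -1",
)

```text
clock: 9.68
position: [0.5729, -0.0892, 0.0544]
ee_rot: [-2.036, -2.393, 0.0]
force: [1.5, -3.9, -10.6]
width: 0.151
gripper_force: 25.0
```

>>> play_rows(
  increments="0 0 0.03 0 -1; 0 0 0.03 0 -1; 0 0 0 0 -1; 0 0 0 0 -1",
)

```text
clock: 10.02
position: [0.573, -0.089, 0.0538]
ee_rot: [-2.036, -2.393, -0.0]
force: [0.4, -2.7, -7.6]
width: 0.153
gripper_force: 25.0
```

>>> play_rows(
  increments="0 0 0.03 0 -1; 0 0 0 0 -1; 0 0 0 0 -1",
)

```text
clock: 10.27
position: [0.5731, -0.0889, 0.0535]
ee_rot: [-2.035, -2.393, -0.0]
force: [1.0, -3.3, -7.6]
width: 0.152
gripper_force: 25.0
```

>>> play_rows(
  increments="0 0 0.03 0 -1; 0 0 0 0 -1; 0 0 0 0 -1",
)

```text
clock: 10.52
position: [0.5731, -0.0889, 0.0533]
ee_rot: [-2.035, -2.393, -0.0]
force: [1.0, -2.4, -7.3]
width: 0.15
gripper_force: 25.0
```

>>> play_rows(
  increments="0 0 0.03 0 -1; 0 0 0 0 -1; 0 0 0 0 -1",
)

```text
clock: 10.77
position: [0.5732, -0.0888, 0.0529]
ee_rot: [-2.035, -2.393, -0.0]
force: [0.7, -0.5, -5.0]
width: 0.148
gripper_force: 25.0
```

>>> play_rows(
  increments="0 0 0.03 0 -1; 0 0 0 0 -1; 0 0 0 0 -1",
)

```text
clock: 11.02
position: [0.5732, -0.0888, 0.0528]
ee_rot: [-2.035, -2.393, -0.001]
force: [0.3, -0.7, -1.8]
width: 0.153
gripper_force: 25.0
```

```bash
python3 foot.py 98|tail -3;python3 -c "
from h import *
s=arm.observe(); print(s['position'],s['force'],s['ft_torque'])"
```

```text
now bed 0.0332
ang 98.00167488156288
66 0.0567 102; 69 0.0549 104; 72 0.0529 89; 75 0.0512 94; 78 0.0491 94; 81 0.047 90; 84 0.0451 85; 87 0.0461 76; 90 0.0458 84; 93 0.0446 66; 96 0.0471 81; 99 0.0498 84; 
[ 0.57321868 -0.08876657  0.05278436] [-1.03389707 -0.26335375 -2.86385057] [0.03168685 0.22846898 0.07697343]
```

>>> play_rows(
  increments="0 0 0.02 0 -1; 0 0 0 0 -1; 0 0 0 0 -1; 0 0 0 0 -1",
)

```text
clock: 11.4
position: [0.5732, -0.0888, 0.0527]
ee_rot: [-2.035, -2.393, -0.001]
force: [-2.8, 1.5, 4.1]
width: 0.151
gripper_force: 25.0
```

>>> play_rows(
  increments="0 0 0 0 -1",
)

```text
clock: 11.48
position: [0.5732, -0.0888, 0.0526]
ee_rot: [-2.035, -2.393, -0.001]
force: [-2.2, 1.3, 4.5]
width: 0.155
gripper_force: 25.0
```

>>> play_rows(
  increments="0 0 0 0 -1",
)

```text
clock: 11.57
position: [0.5733, -0.0888, 0.0526]
ee_rot: [-2.035, -2.393, -0.001]
force: [-2.2, 1.8, 5.0]
width: 0.151
gripper_force: 25.0
```

>>> play_rows(
  increments="0 0 -0.03 0 -1; 0 0 0 0 -1",
)

```text
clock: 11.73
position: [0.5732, -0.0888, 0.0527]
ee_rot: [2.035, 2.393, 0.0]
force: [-0.1, 2.0, 2.3]
width: 0.152
gripper_force: 25.0
```

>>> play_rows(
  increments="0 0 0 0 -0.3; 0 0 0 0 -0.3; 0 0 0 0 -0.3; 0 0 0 0 -0.3; 0 0 0 0 0",
  grip_force=20,
)

```text
clock: 12.15
position: [0.5732, -0.0892, 0.0527]
ee_rot: [2.036, 2.392, -0.0]
force: [0.2, 0.0, 0.9]
width: 0.383
gripper_force: 0.0
```

```bash
python3 foot.py 98|tail -3;python3 -c "
from h import *
s=arm.observe(); print(s['position'],s['force'],s['width'])"
```

```text
now bed 0.0334
ang 97.83879676443549
66 0.0568 96; 69 0.0548 95; 72 0.0528 95; 75 0.0511 92; 78 0.0492 88; 81 0.0471 86; 84 0.0452 84; 87 0.0459 74; 90 0.0458 89; 93 0.0448 74; 96 0.0472 84; 99 0.0496 89; 
[ 0.57320471 -0.08917918  0.05271933] [ 0.43708465  0.23590889 -0.12174308] 0.42450516593370125
```

>>> play_rows(
  increments="0 0 -0.5 0 0; 0 0 -2 0 0; 0 0 -3.5 0 0; 0.11 -1.54 -3.1 0 0; 0.11 -1.54 -3.1 0 0",
)

```text
clock: 12.62
position: [0.5423, -0.0922, 0.1762]
ee_rot: [2.035, 2.392, -0.001]
force: [0.8, 0.8, 0.0]
width: 0.499
gripper_force: 0.0
```

>>> play_rows(
  increments="0.11 -1.54 -3.1 0 0; 0.11 -1.54 -3.1 0 0; 0.11 -1.54 -3.1 0 0; 0.11 -1.54 -3.1 0 0; 0.11 -1.54 -3.1 0 0.3",
)

```text
clock: 13.03
position: [0.4644, -0.0995, 0.3309]
ee_rot: [-2.037, -2.391, 0.001]
force: [0.2, 1.9, 1.7]
width: 0.533
gripper_force: 0.0
```

>>> play_rows(
  increments="0.11 -1.54 -3.1 6.9 0.3; 0 0 0 6.9 0.3; 0 0 0 6.9 0.3; 0 0 0 6.9 0.3; 0 0 0 6.9 0.3",
)

```text
clock: 13.45
position: [0.4521, -0.0995, 0.357]
ee_rot: [-2.643, -1.697, -0.003]
force: [-0.2, -0.2, 0.2]
width: 0.646
gripper_force: 0.0
```

>>> play_rows(
  increments="0 0 0 6.9 0.3; 0 0 0 6.9 0.3; 0 0 0 6.9 0.3; 0 0 0 6.9 0.3; 0 0 0 6.9 0.3",
)

```text
clock: 13.87
position: [0.452, -0.0999, 0.3569]
ee_rot: [-3.028, -0.836, -0.001]
force: [0.2, -0.4, -0.3]
width: 0.647
gripper_force: 0.0
```

>>> play_rows(
  increments="0 0 0 6.9 0.3; 0 0 0 6.9 0.3; 0 0 0 6.9 0.3; 0 0 0 0 0.3; 0 0 0 0 0.3",
)

```text
clock: 14.28
position: [0.4521, -0.0997, 0.3568]
ee_rot: [-3.127, -0.294, -0.001]
force: [-0.3, 0.2, -0.2]
width: 0.646
gripper_force: 0.0
```

```bash
python3 - <<'E'
from h import *
from scipy.optimize import least_squares
s=arm.observe(); print(s["position"],s["ee_rot"],s["joints"])
for n in ["top","scene"]:
    W=np.load(n+"0.npz")["W"]
    m=np.linalg.norm(W-[.4993,.0285,.315],axis=-1)<.03
    P=W[m]; P=P[P[:,2]>.305]
    r=least_squares(lambda c:np.linalg.norm(P-c,axis=1)-.016,[.4993,.0285,.315],loss="soft_l1",f_scale=.002);print(n,len(P),r.x.round(4))
E
```

```text
[ 0.45208895 -0.09967028  0.35680788] [-3.12742853e+00 -2.93924014e-01 -7.06630735e-04] [-1.04779373  0.07929762  1.28171262  1.78964248 -0.07879047  1.32971802
 -1.13149895]
top 164 [0.5002 0.0291 0.3154]
scene 157 [0.5011 0.0286 0.3162]
```

>>> play_rows(
  increments="1.79 -2.93 0 0 0.3; 1.79 -2.93 0 0 0.3; 1.79 -2.93 0 0 0.3; 1.78 -2.94 0 1.1 0.3; 0 0 0 0 0.3",
)

```text
clock: 14.7
position: [0.5028, 0.0369, 0.3559]
ee_rot: [3.129, 0.279, -0.0]
force: [-0.1, 1.2, -0.5]
width: 0.649
gripper_force: 0.0
```

>>> play_rows(
  increments="0 0 0 0 0.3; 0 0 0 0 0.3",
)

```text
clock: 14.87
position: [0.5009, 0.0282, 0.3567]
ee_rot: [3.13, 0.262, -0.0]
force: [0.1, -0.6, 0.0]
width: 0.652
gripper_force: 0.0
```

>>> play_rows(
  increments="0 0 1.5 0 0.3; 0 0 1.5 0 0.3; 0 0 1.5 0 0.3; 0 0 1.5 0 0.3; 0 0 0 0 0.3",
)

```text
clock: 15.28
position: [0.4993, 0.0277, 0.2949]
ee_rot: [-3.131, -0.258, 0.004]
force: [-0.0, -0.2, -0.1]
width: 0.652
gripper_force: 0.0
```

>>> play_rows(
  increments="0 0 0 0 0.3; 0 0 0 0 0.3",
)

```text
clock: 15.45
position: [0.5014, 0.028, 0.2977]
ee_rot: [-3.131, -0.258, -0.002]
force: [0.5, -0.0, 0.9]
width: 0.649
gripper_force: 0.0
```

>>> play_rows(
  increments="0 0 0 0 -0.3; 0 0 0 0 -0.5; 0 0 0 0 -1; 0 0 0 0 -1; 0 0 0 0 -1",
  grip_force=18,
)

```text
clock: 15.87
position: [0.5012, 0.0291, 0.2969]
ee_rot: [-3.131, -0.259, -0.001]
force: [0.4, 1.5, 1.6]
width: 0.337
gripper_force: 16.4
```

>>> play_rows(
  increments="0 0 0 0 -1; 0 0 0 0 -1",
)

```text
clock: 16.03
position: [0.5012, 0.0291, 0.2968]
ee_rot: [-3.131, -0.259, -0.001]
force: [-0.0, 1.3, 2.1]
width: 0.334
gripper_force: 18.0
```

>>> play_rows(
  increments="-0.42 0 0.55 0 -1; -0.437 0 0.575 0 -1; 0 0 0 0 -1; 0 0 0 0 -1",
)

```text
clock: 16.37
position: [0.493, 0.0277, 0.2858]
ee_rot: [-3.131, -0.259, -0.002]
force: [-0.5, 0.4, 4.9]
width: 0.333
gripper_force: 18.0
```

>>> play_rows(
  increments="-0.747 0 1.199 0 -1; -0.632 0 1.266 0 -1; -0.509 0 1.319 0 -1; -0.383 0 1.359 0 -1; -0.252 0 1.391 0 -1",
)

```text
clock: 16.78
position: [0.4683, 0.0237, 0.2203]
ee_rot: [-3.13, -0.259, -0.003]
force: [0.3, 2.2, 8.2]
width: 0.336
gripper_force: 18.0
```

>>> play_rows(
  increments="-0.122 0 1.409 0 -1; 0.014 0 1.413 0 -1; 0.144 0 1.406 0 -1; 0.278 0 1.386 0 -1; 0 0 0 0 -1",
)

```text
clock: 17.2
position: [0.471, 0.024, 0.1628]
ee_rot: [3.13, 0.259, -0.002]
force: [-2.2, 4.3, 7.5]
width: 0.336
gripper_force: 18.0
```

>>> play_rows(
  increments="0 0 0 0 -1; 0 0 0 0 -1; 0 0 0 0 -1",
)

```text
clock: 17.45
position: [0.4706, 0.0241, 0.1644]
ee_rot: [-3.131, -0.259, 0.001]
force: [-3.6, 2.4, 5.6]
width: 0.337
gripper_force: 18.0
```

```bash
python3 - <<'E'
from h import *
s=arm.observe(); g=s["position"]+[0,0,.0188]
y=np.radians(9.6);o=np.array([.5973,-.0056,0]);d=g-o;X=d[0]*np.cos(y)+d[1]*np.sin(y);Y=-d[0]*np.sin(y)+d[1]*np.cos(y)
print(s["position"],s["force"],X,Y,d[2],"rad",np.radians(40)-np.arctan2(d[2]-.219,.024-X),np.hypot(d[2]-.219,.024-X))
p=vision.get_image("scene");save(p,"s2.png")
E
```

```text
[0.47062117 0.02406705 0.16442981] [-3.61928401  2.38106541  5.57301441] -0.11995729135429935 0.05037766606682892 0.18322981119386347 rad 0.9416771780921405 0.14833478398977526
```

>>> play_rows(
  increments="0.05 0 0.2 0 -1; 0 0 0 0 -1; 0 0 0 0 -1",
)

```text
clock: 17.75
position: [0.4711, 0.0241, 0.1625]
ee_rot: [-3.13, -0.259, 0.001]
force: [-3.5, 1.8, 5.7]
width: 0.336
gripper_force: 18.0
```

>>> play_rows(
  increments="-0.05 0 -0.2 0 -1; -0.278 0 -1.386 0 -1; -0.144 0 -1.406 0 -1; -0.014 0 -1.413 0 -1; 0.122 0 -1.409 0 -1",
)

```text
clock: 18.17
position: [0.4688, 0.0237, 0.2217]
ee_rot: [-3.131, -0.259, -0.004]
force: [4.8, 3.5, 2.0]
width: 0.335
gripper_force: 18.0
```

>>> play_rows(
  increments="0.252 0 -1.391 0 -1; 0.383 0 -1.359 0 -1; 0.509 0 -1.319 0 -1; 0.632 0 -1.266 0 -1; 0.747 0 -1.199 0 -1",
)

```text
clock: 18.58
position: [0.4946, 0.028, 0.2872]
ee_rot: [3.131, 0.259, 0.007]
force: [10.9, 1.4, -8.3]
width: 0.336
gripper_force: 18.0
```

>>> play_rows(
  increments="0.437 0 -0.575 0 -1; 0.42 0 -0.55 0 -1; 0 0 0 0 -1; 0 0 0 0 -1; 0 0 0 0 -1",
)

```text
clock: 19.0
position: [0.4998, 0.0289, 0.296]
ee_rot: [-3.131, -0.258, 0.004]
force: [-4.1, 0.7, -8.4]
width: 0.338
gripper_force: 18.0
```

>>> play_rows(
  increments="0 0 0 0 0; 0 0 0 0 0.3; 0 0 0 0 0.3; 0 0 0 0 0.3; 0 0 0 0 0.3",
)

```text
clock: 19.42
position: [0.5017, 0.0289, 0.2972]
ee_rot: [3.131, 0.259, 0.003]
force: [0.6, 0.2, -0.0]
width: 0.632
gripper_force: 0.0
```

>>> play_rows(
  increments="0 0 -1.5 0 0.3; 0 0 -1.5 0 0.3; 0 0 -1.5 0 0.3; 0 0 -1.5 0 0.3; 0 0 0 0 0.3",
)

```text
clock: 19.83
position: [0.5026, 0.0286, 0.3593]
ee_rot: [-3.131, -0.258, -0.007]
force: [0.4, -0.0, 0.9]
width: 0.647
gripper_force: 0.0
```

>>> play_rows(
  increments="-1.79 2.93 0 -6.9 0; 0 0 0 -6.9 0; 0 0 0 -6.9 0; 0 0 0 -6.9 0; 0 0 0 -6.9 0",
)

```text
clock: 20.25
position: [0.4882, -0.0029, 0.3564]
ee_rot: [-2.91, -1.184, -0.001]
force: [0.3, 0.4, -0.4]
width: 0.501
gripper_force: 0.0
```

>>> play_rows(
  increments="0 0 0 -6.9 0; 0 0 0 -6.9 0; 0 0 0 -6.9 0; 0 0 0 -6.9 0; 0 0 0 -6.9 0",
)

```text
clock: 20.67
position: [0.4882, -0.0029, 0.3563]
ee_rot: [2.428, 1.994, 0.0]
force: [0.6, -0.6, 0.4]
width: 0.498
gripper_force: 0.0
```

>>> play_rows(
  increments="0 0 0 -6.9 0; 0 0 0 -6.9 0; 0 0 0 -6.9 0; 0 0 0 -1.1 0; 0 0 0 0 0",
)

```text
clock: 21.08
position: [0.4882, -0.003, 0.3564]
ee_rot: [2.017, 2.409, 0.0]
force: [-0.0, -0.6, 0.2]
width: 0.497
gripper_force: 0.0
```

```bash
python3 - <<'E'
from h import *
from scipy.optimize import least_squares
s=arm.observe(); print(s["position"],s["ee_rot"],s["force"])
p=vision.get_image("scene"); W=cloud(p); save(p,"s3.png")
m=np.linalg.norm(W-[.4993,.0285,.315],axis=-1)<.03
P=W[m]; P=P[P[:,2]>.305]
if len(P)>20: print(len(P),least_squares(lambda c:np.linalg.norm(P-c,axis=1)-.016,[.4993,.0285,.315],loss="soft_l1",f_scale=.002).x.round(4))
d=np.array([.573,-.089])-s["position"][:2]; a=2*np.arctan2(s["ee_rot"][1],s["ee_rot"][0])-np.pi/2
print("yaw y",np.degrees(a)%180,"dxy")
Rm=R.from_rotvec(s["ee_rot"]).as_matrix(); print(Rm.T@np.array([*d,0]))
E
```

```text
[ 0.48823056 -0.00301122  0.35644985] [2.01678313e+00 2.40851190e+00 2.91423146e-04] [-0.0042479  -0.64902723  0.15750174]
157 [0.5014 0.0285 0.3165]
yaw y 10.117316696557026 dxy
[-9.95426279e-02  6.83461245e-02  2.19801006e-05]
```

>>> play_rows(
  increments="-3.02 -1.49 0 0 0; -3.02 -1.49 0 0 0; -3.02 -1.49 0 0 0; -0.12 1.42 2.93 0 0; -0.12 1.42 2.93 0 0",
)

```text
clock: 21.55
position: [0.4896, -0.0998, 0.2992]
ee_rot: [2.021, 2.401, 0.009]
force: [1.1, 2.3, -0.1]
width: 0.501
gripper_force: 0.0
```

>>> play_rows(
  increments="-0.12 1.42 2.93 0 0; -0.12 1.42 2.93 0 0; -0.12 1.42 2.93 0 0; -0.12 1.42 2.93 0 0; 0 0 0 1.8 0",
)

```text
clock: 21.97
position: [0.5452, -0.0903, 0.1754]
ee_rot: [-2.051, -2.375, 0.007]
force: [-1.1, 1.8, 0.1]
width: 0.492
gripper_force: 0.0
```

>>> play_rows(
  increments="-0.07 0.94 2.0 0 0; -0.07 0.94 2.0 0 0; -0.07 0.94 1.2 0 0; 0 0 0 0 0; 0 0 0 0 0",
)

```text
clock: 22.38
position: [0.5735, -0.09, 0.1285]
ee_rot: [-2.054, -2.377, 0.002]
force: [0.1, -0.5, 0.2]
width: 0.497
gripper_force: 0.0
```

```bash
python3 foot.py 98|tail -3; python3 - <<'E'
from h import *
s=arm.observe(); print(s["position"],s["ee_rot"])
d=np.array([.573,-.089])-s["position"][:2]; a=2*np.arctan2(s["ee_rot"][1],s["ee_rot"][0])-np.pi/2
Rm=R.from_rotvec(s["ee_rot"]).as_matrix(); print("yaw y",np.degrees(a)%180,Rm.T@np.array([*d,0]))
E
```

```text
now bed 0.0332
ang 97.77555546793832
66 0.0569 47; 69 0.0548 44; 72 0.053 47; 75 0.0512 41; 78 0.0492 48; 81 0.0472 37; 84 0.0452 36; 87 0.0458 34; 90 0.0461 36; 93 0.0449 36; 96 0.0476 36; 99 0.0499 35; 
[ 0.57356369 -0.09024805  0.12929336] [ 2.05376000e+00  2.37659254e+00 -7.46865404e-04]
yaw y 8.335367180492932 [ 1.31658553e-03 -3.76805997e-04 -9.62366547e-07]
```

View pics/w_98.png

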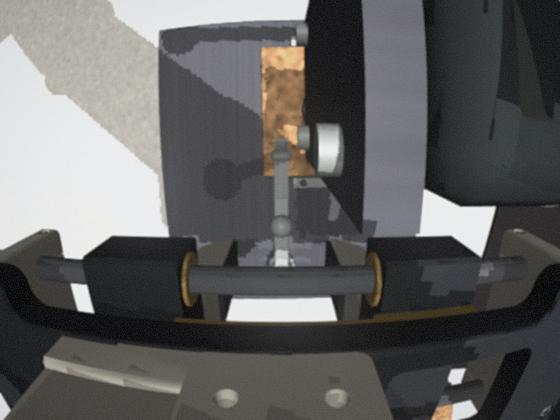

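The clip is still on the coaster at the same angle, with the knob at (281,225) and the foot at (281,152). I'm descending to grip it.

>>> play_rows(
  increments="0.1 -0.03 2 0 0; 0 0 2 0 0; 0 0 2 0 0; 0 0 1.2 0 0; 0 0 0.35 0 0",
)

```text
clock: 22.85
position: [0.5725, -0.0888, 0.0527]
ee_rot: [-2.052, -2.377, 0.001]
force: [-0.0, 0.1, 0.0]
width: 0.5
gripper_force: 0.0
```

>>> play_rows(
  increments="0 0 0.1 0 0; 0 0 0 0 0; 0 0 0 0 -0.3; 0 0 0 0 -0.5; 0 0 0 0 -0.6",
  grip_force=15,
)

```text
clock: 23.27
position: [0.5738, -0.089, 0.0532]
ee_rot: [2.051, 2.378, 0.002]
force: [0.3, -0.7, -0.3]
width: 0.329
gripper_force: 0.0
```

>>> play_rows(
  increments="0 0 0 0 -0.7; 0 0 0 0 -1; 0 0 0 0 -1; 0 0 0 0 -1",
)

```text
clock: 23.6
position: [0.5732, -0.0889, 0.0526]
ee_rot: [2.052, 2.379, 0.0]
force: [-1.8, 0.2, 3.2]
width: 0.153
gripper_force: 15.0
```

>>> play_rows(
  increments="0 0 -0.05 0 -1; -0.02 0 -0.06 0 -1; -0.02 0 -0.06 0 -1; -0.02 0 -0.06 0 -1; 0 0 -0.03 0 -1",
  grip_force=25,
)

```text
clock: 24.02
position: [0.5732, -0.0895, 0.0547]
ee_rot: [-2.052, -2.379, 0.0]
force: [1.0, -0.3, -9.1]
width: 0.153
gripper_force: 25.0
```

>>> play_rows(
  increments="0 0 0 0 -1; 0 0 0 0 -1; 0 0 0 0 -1",
)

```text
clock: 24.27
position: [0.5732, -0.0895, 0.0548]
ee_rot: [-2.052, -2.379, 0.0]
force: [0.4, -1.1, -9.1]
width: 0.151
gripper_force: 25.0
```

```bash
python3 foot.py 98|tail -3
```

```text
now bed 0.0332
ang 97.84968813998469
66 0.0595 95; 69 0.0577 96; 72 0.0561 102; 75 0.0541 98; 78 0.0522 90; 81 0.0506 92; 84 0.0488 83; 87 0.0494 80; 90 0.0495 88; 93 0.0483 80; 96 0.0507 74; 99 0.0535 86;
```

>>> play_rows(
  increments="0 0 -0.05 0 -1; 0 0 0 0 -1; -0.006 -0.157 0 -2 -1; -0.006 -0.157 0 -2 -1; -0.011 -0.314 0 -4 -1",
)

```text
clock: 24.73
position: [0.5673, -0.091, 0.0554]
ee_rot: [1.879, 2.517, -0.0]
force: [1.6, -1.2, -9.5]
width: 0.153
gripper_force: 25.0
```

>>> play_rows(
  increments="-0.011 -0.314 0 -4 -1; -0.011 -0.314 0 -4 -1; -0.011 -0.314 0 -4 -1; -0.011 -0.314 0 -4 -1; -0.011 -0.314 0 -4 -1",
)

```text
clock: 25.15
position: [0.5532, -0.098, 0.0555]
ee_rot: [1.41, 2.807, -0.0]
force: [0.9, -2.0, -11.4]
width: 0.155
gripper_force: 25.0
```

>>> play_rows(
  increments="-0.011 -0.314 0 -4 -1; -0.011 -0.314 0 -4 -1; -0.011 -0.314 0 -4 -1; 0 0 0 0 -1",
)

```text
clock: 25.48
position: [0.5459, -0.1048, 0.0556]
ee_rot: [1.111, 2.938, 0.0]
force: [1.6, -0.9, -10.4]
width: 0.154
gripper_force: 25.0
```

>>> play_rows(
  increments="-0.011 -0.314 0 -4 -1; -0.011 -0.314 0 -4 -1; -0.011 -0.314 0 -4 -1; -0.011 -0.314 0 -4 -1; 0 0 0 0 -1",
)

```text
clock: 25.9
position: [0.5392, -0.1151, 0.0556]
ee_rot: [0.695, 3.064, 0.0]
force: [0.6, -1.0, -10.3]
width: 0.156
gripper_force: 25.0
```

>>> play_rows(
  increments="-0.006 -0.157 0 -2 -1; -0.003 -0.08 0 -1 -1; 0 0 0 0 -1; 0 0 0 0 -1",
)

```text
clock: 26.23
position: [0.5384, -0.1168, 0.0554]
ee_rot: [-0.618, -3.08, -0.0]
force: [-0.2, -1.6, -9.2]
width: 0.151
gripper_force: 25.0
```

```bash
python3 foot.py 157|tail -3
```

```text
now bed 0.0333
ang 157.27599687863295
66 0.0603 104; 69 0.0586 100; 72 0.057 96; 75 0.0551 100; 78 0.0534 87; 81 0.0518 91; 84 0.0498 82; 87 0.0503 74; 90 0.0508 86; 93 0.0494 79; 96 0.0514 74; 99 0.0548 97;
```

>>> play_rows(
  increments="-0.003 -0.08 0 -1 -1; 0 0 0.1 0 -1; 0.03 0 0.1 0 -1; 0.03 0 0.1 0 -1; 0 0 0 0 -1",
)

```text
clock: 26.7
position: [0.5374, -0.1172, 0.0525]
ee_rot: [-0.588, -3.086, -0.0]
force: [-3.3, 1.0, -3.2]
width: 0.149
gripper_force: 25.0
```

>>> play_rows(
  increments="0.03 0 0.06 0 -1; 0.02 0 0.06 0 -1; 0 0 0 0 -1; 0 0 0 0 -1",
)

```text
clock: 27.03
position: [0.5372, -0.1171, 0.0514]
ee_rot: [0.587, 3.086, 0.0]
force: [-3.5, 0.9, -0.2]
width: 0.151
gripper_force: 25.0
```

>>> play_rows(
  increments="0 0 0.04 0 -1; 0 0 0 0 -1; 0 0 0 0 -0.4; 0 0 0 0 -0.3; 0 0 0 0 0",
)

```text
clock: 27.45
position: [0.5388, -0.1176, 0.0516]
ee_rot: [0.587, 3.083, -0.0]
force: [-0.9, 0.0, -0.0]
width: 0.319
gripper_force: 0.0
```

>>> play_rows(
  increments="0 0 0 0 0; 0 0 0 0 0; 0 0 -0.5 0 0; 0 0 -2 0 0; 0 0 -3 0 0",
)

```text
clock: 27.87
position: [0.5356, -0.1169, 0.1049]
ee_rot: [-0.587, -3.082, 0.001]
force: [0.7, -0.1, 0.9]
width: 0.502
gripper_force: 0.0
```

>>> play_rows(
  increments="0 0 -3 0 0; 0 0 -1.5 0 0; 0 0 0 0 0; 0 0 0 0 0",
)

```text
clock: 28.2
position: [0.5379, -0.1172, 0.152]
ee_rot: [0.587, 3.083, 0.001]
force: [-0.8, 0.3, -0.4]
width: 0.507
gripper_force: 0.0
```

```bash
python3 foot.py 157|tail -3; python3 - <<'E'
from h import *
a=vision.get_image("top");save(a,"t9.png");b=vision.get_image("scene");save(b,"s9.png")
W=cloud(b)
for d in cut_out("coaster",b)[:1]: print(d["confidence"],W[d["mask"]].min(0).round(3),np.median(W[d["mask"]],0).round(3))
a=cv2.imread("pics/top0.png")[140:260,200:360];c=cv2.imread("pics/t9.png")[140:260,200:360];b=cv2.imread("pics/s9.png")[120:330,180:360]
f=lambda i,k:cv2.resize(i,None,fx=k,fy=k,interpolation=cv2.INTER_CUBIC)
l=np.vstack([f(a,2.2),f(c,2.2)]);r=f(b,2.2);H=max(len(l),len(r));pad=lambda i:cv2.copyMakeBorder(i,0,H-i.shape[0],0,0,cv2.BORDER_CONSTANT)
cv2.imwrite("pics/f9.png",np.hstack([pad(l),pad(r)]))
E
```

```text
now bed 0.0332
ang 158.53068892515057
66 0.0545 37; 69 0.0524 36; 72 0.0504 37; 75 0.0482 35; 78 0.0464 36; 81 0.0445 36; 84 0.0422 36; 87 0.0428 29; 90 0.0427 34; 93 0.042 34; 96 0.0449 27; 99 0.0463 41; 
0.61 [ 0.554 -0.061  0.037] [ 0.608 -0.038  0.042]
```

View pics/f9.png

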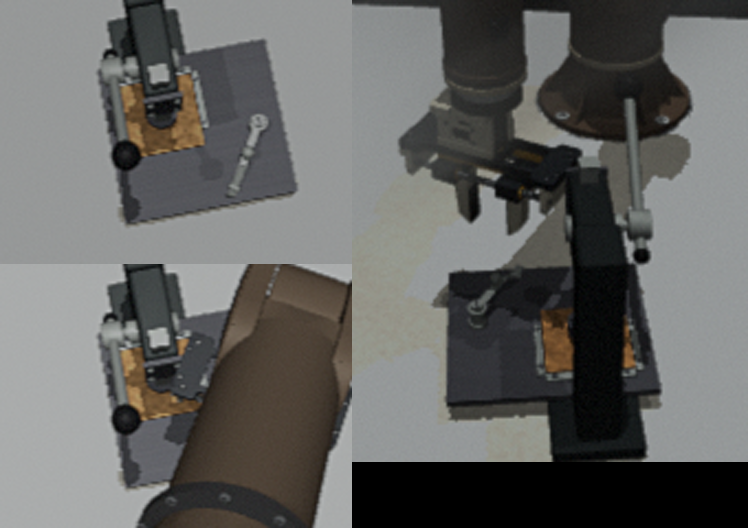

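The picture shows the clip back out and down (foot height as at the start, 158.5° in world), the lever up, the coaster seated in its nest and the arm clear. I'm handing it in.

```bash
python3 -c "
from h import *
print(job.sign_off())"
```

```text
the job is handed in; nothing more can be done
None
```

The coaster is embossed, the clip is back out near its stop and down, the lever is up and the job is handed in; the hand-in returned no verdict, and the contact forces between clip and coaster were only inferred from the wrist force.

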